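# Prop the rotor stand on its kickstand and hold it upright

### The job

Get the leaning rotor stand ready for a colleague to clamp: first turn the black rotor until its orange knob stands at the top, in line with the white mark on the frame, then flip the yellow kickstand outward over its dead centre so that it swings right down against its stop, and last bring the frame upright onto its kickstand. The kickstand only stops it tipping forward, away from the robot, and it would fall back, so finish while still holding the frame upright with the gripper, rotor and kickstand staying as you set them. Never tip the frame forward past upright, and leave the bottle, tube rack, tip box, spare rotor and beaker where they stand.

Things in the scene. Friction and masses are not known exactly. Their poses are not given: they have to be found in the camera images.
- stand: grey base plate, fixed to the bench, 270 x 270 x 10 mm. Origin on the bench under the middle of the frame's hinge line; x level, to the side where the kickstand folds out (away from the robot, give or take the yaw), y along the hinge line, z up. The hinge line lies 20 mm above the origin.
- frame (a joint): tilt of the aluminium frame (240 mm wide, tubes, grey ballast block) about its hinge line, rad: 0 upright, negative leaning to the stand's -x, positive tipping to +x. Starts on its rest at -0.45 and falls back there if let go; a few N at the top bar lift it, 1 to 2 N hold it upright. Kickstand up: nothing stops it past upright. Kickstand down: its foot meets the base plate at 0.
- frame_grip (a point): middle of the green grip on the frame's top bar: 18 mm diameter, 70 mm long along the stand's y, free above, in front and behind (bar 14 mm thick). When upright it is 35 mm to -x of the hinge line, 30 mm to -y of the stand's middle, 245 mm above the bench; it swings about the hinge line at 228 mm radius. Axes: x normal to the frame, y along the bar, z up the frame.
- rotor (a joint): turn of the black rotor (110 mm diameter, 28 mm thick, white tube caps on its +x face), rad: 0 with the orange knob at the top at the white mark; negative (start -1.2 to -0.5) with the knob swung to the stand's +y. Stays where left, 0.8 N at the knob turns it, range 1.6 either way. Hub axis normal to the frame, 50 mm to +y of its middle, 150 mm up the frame from the hinge line.
- rotor_knob (a point): point on the axis of the orange knob, 32 mm out from the rotor's face. The knob is a round pin, 12 mm diameter, standing 47 mm out of the rotor's +x face, parallel to the rotor's axis and 43 mm from it; free above: pinch it from above across y or push it sideways. The frame's top bar is 75 mm behind this point and at most 60 mm higher.
- kickstand (a joint): swing of the yellow kickstand about its pivot, rad: 0 stowed, standing up parallel to the frame; grows as the leg swings to the stand's +x, outward and down, to 3.26 at its stop. With the frame leaning it falls back to 0 below its dead centre (world vertical, about 0.45) and, from about 0.7 on, drops by itself down to the stop; under 1 N at the tip moves it.
- kickstand_pivot (a point): pivot of the kickstand at the end of a thin steel outrigger: in the frame's axes 100 mm to +x of the hinge line, 95 mm up from it and 85 mm to -y of the middle. Its axis is along the stand's y.
- kickstand_tip (a point): centre of the black ball foot (18 mm diameter) at the end of the yellow leg (round rod, 12 mm diameter), 97 mm from the pivot. When stowed it stands free, over 90 mm clear of the frame's top bar behind it: push it from the frame's side or pinch it across y.
- reagent_bottle: amber capped reagent bottle, 60 mm diameter, 125 mm tall; a bystander, origin under its middle, z up
- tube_rack: blue tube rack, 75 x 110 x 35 mm; a bystander, origin under its middle, z up
- tip_box: clear box with an orange lid, 119 x 84 x 61 mm; a bystander, origin under its middle, z up
- spare_rotor: small black spare rotor lying hub up, 96 mm diameter, 45 mm tall; a bystander, origin under its middle, z up
- beaker: clear open beaker, 68 mm diameter, 85 mm tall; a bystander, origin under its middle, z up

How it is judged:
On the way, in this order (a step that is already met when the one before it is completed fails the run):
1. the rotor's knob is turned to the white mark (value of joint rotor between -0.14 and 0.14 rad), for 0.2 s.
2. the kickstand is flipped down to its stop (all of step 1 and value of joint kickstand above 3.18 rad), for 0.2 s.
3. the frame is held upright (all of step 2 and value of joint frame between -0.05 and 0.05 rad and contact force between the fingers and frame above 0.5 N), for 0.3 s.
At the end, for the whole second after the job is handed in: The gripper is still holding or pressing the frame (over 0.5 N) and the frame is upright within 0.05 rad (the foot within about 4 mm of the base plate) and still; the kickstand is down at its stop (joint over 3.18); the rotor's knob is within 0.14 rad of the top mark (all of step 3 and velocity of joint frame between -0.05 and 0.05 rad/s); the arm keeps its last pose, push and grip.
It fails at once if the frame is tipped forward past upright (value of joint frame above 0.12 rad).
It fails at once if the bottle, tube rack, tip box, spare rotor or beaker is moved by over 30 mm (distance of any of reagent_bottle, tube_rack, tip_box, spare_rotor, beaker from where it was at the start of the episode above 0.03 m).
It also fails if it takes over 56 s, if anything falls off the work surface, if the arm or the gripper's body presses on something with over 40 N, if the wrist force passes 120 N, or if a joint passes its speed limit or range.

### The arm

A 6-joint arm with a two-finger parallel gripper is mounted at the origin on the work surface. World frame = base frame: x ahead of the robot, y to its left, z up, the work surface at z = 0. Lengths are in m, angles in rad, forces in N, time in s.
With the tool pointing down it reaches from about 0.325 to 0.775 m from the base axis. Payload 9.3 kg.
Tool frame: the origin (TCP) lies midway between the tips of the shut fingers; the grasp point (between the pads) lies 19 mm behind it; z points along the fingers, y is the direction in which the jaws open and shut (so a half turn about z gives the same grasp; the last joint's range is limited). The gripper opens to 85 mm and grips with 20 to 120 N. Pads are 22 mm wide; open, the fingers measure 114 mm over their backs; the gripper's body (76 mm by 85 mm) begins 54 mm behind the grasp point. The pads swing forward as they close: fully open they stand 13 mm farther back than shut.
Start: joints at [1.064, 0.259, 0.021, 1.334, 0, 1.418], TCP at [0.191, 0.516, 0.231] pointing down, gripper open.
Joint ranges: [-3.04, 3.04], [-0.91, 1.82], [-1.04, 1.36], [-1.92, 1.95], [-1.52, 1.45], [-3.14, 3.14]. Speed limits (rad/s): [2.22, 2.22, 2.79, 3.14, 3.14, 3.14].

### API

Orientations are given as a 3x3 rotation matrix whose columns are the frame's x, y, z axes.
In Python, from cell import bot gives the robot as it stands. The module is installed in compiled form; this text tells all that it offers.
- The arm moves only by the shell command python3 -m jog 'ROWS' [FORCE]. ROWS is JSON, a list of rows, each an object of numbers: "claw": the opening, from 0 (shut) to 1 (fully open); "dx", "dy", "dz": the shift along the world's x, y, z in m; "ax", "ay", "az": the turn, a rotation vector about the world's x, y, z in rad. In form: [{"claw": .., "dx": .., "dy": .., "dz": .., "ax": .., "ay": .., "az": ..}, ...]. A call has 1 to 10 rows; each row shifts and turns the pose as measured when the row begins; what a row does not reach is not made up. A row lasts 1/10 s, in which the tool goes at most 50 mm and 8.59 degrees, less where a joint would pass 70% of its speed; a pose out of reach is approached as far as the arm can. A call with a gripper value outside its range is refused whole. The fingers move at their own pace and stop on an object; FORCE is the grip in N (left out, the last holds). Time passes only in rows, so rows that do not move let the fingers close. It gives the time, the measured TCP pose, the force and the opening at its end, in the units of the state.
- bot.read_state(): the state, without advancing time (a new reading comes with each control period).
- bot.get_image(name): name is "side" or "top" or "wrist"; returns a dict with "pixels" (420x560x3 uint8, red, green, blue), "z_map" (420x560 float32, m along the optical axis (not along the pixel's ray), 0 where there is no reading), "vfov" (degrees; the focal length in pixels is half the picture's height over the tangent of half this angle, whatever the lens; pixels are square), "cx", "cy" (the principal point, pixels), "rvec" (rotation vector, rad) and "tvec" (3), from world to camera coordinates, as OpenCV has them; the wrist camera has in their place "mount" (4x4, takes a point from camera to tool coordinates, whose origin is the TCP and whose axes are the flange's). Camera axes: x right, y down, z forward; pixel columns grow to the right and rows downward; lengths in m; the calibration is good to about 2 mm. The wrist camera is an equidistant fisheye: a pixel r from the principal point sees the ray r / f radians off the axis. A picture is of the moment at which its call begins: read the wrist's pose just before it.
- bot.close_job(): hands the job in, once; it reports no verdict.
Trained networks look in a picture, given as the dict that the camera call returned (one of the last four; its "shot" number tells which), for a name from the list of things; names that differ only in an ending like _2 or _b are one class to them, and where a whole thing is asked for, a point or a joint stands for the part that bears it (a point fixed in the world has none). Each returns a list of dicts, best first, with "conf" (0 to 1); they miss things now and then, are a little off and sometimes report something else, mostly with a low value. They report only what shows in the picture. A call takes as long as a camera call.
- bot.spot_in(picture, label): "location" ([row, column] as shares, 0 to 1, of the picture: columns of its width, rows of its height, amid what is visible of it).
- bot.trace(picture, label): "pixels" (420x560 bool, what is visible of it) and "location" ([row, column] as shares, 0 to 1, of the picture: columns of its width, rows of its height, amid what is visible of it).
- bot.pinpoint(picture, label): "location" ([row, column] as shares, 0 to 1, of the picture: columns of its width, rows of its height: a listed point, or the origin of a listed thing).
The state is a dict: "time": time; "joint_positions": joint angles; "joint_vel": joint speeds; "effort": joint torques, N m; "eef_pos": TCP position; "tcp_rot": TCP orientation; "ft_force": force on the tool from outside, world axes, zero at the start; "torque": the same for the moment, N m; "width": finger opening in m.
Only numpy, scipy, OpenCV 4.12 (cv2) and the standard library are available. Lean on these libraries where they do the work, as an engineer would, in place of code of your own. Each camera call takes 0.05 s, during which the arm holds its last target.

## Working session

There is one attempt and no reset: what is moved stays moved. The work goes in short steps, Python scripts to look and compute and a shell command to move; the robot and the scene stay as the last step left them, time stands still between calls to the robot, and variables do not carry over. Pictures are saved under pics/ and viewed, and the job is handed in when it is done.

```bash
mkdir -p pics
cat > h.py <<'E'
import numpy as np, cv2
from cell import bot
def K(im):
    h,w=im["pixels"].shape[:2]; f=h/2/np.tan(np.radians(im["vfov"])/2); return f,im["cx"],im["cy"]
def unproj(im,r,c,z=None):
    f,cx,cy=K(im)
    if z is None: z=float(im["z_map"][int(round(r)),int(round(c))])
    p=np.array([(c-cx)/f*z,(r-cy)/f*z,z]); R=cv2.Rodrigues(np.array(im["rvec"],float))[0]
    return R.T@(p-np.array(im["tvec"],float).ravel())
def ray(im,r,c):
    o=unproj(im,r,c,0.0);p=unproj(im,r,c,1.0);d=p-o;return o,d/np.linalg.norm(d)
def save(im,n): cv2.imwrite("pics/"+n+".png",im["pixels"][:,:,::-1])
def tri(a,b):
    (o,d),(p,e)=a,b
    s=np.linalg.lstsq(np.stack([d,-e],1),p-o,rcond=None)[0]
    x=o+s[0]*d;y=p+s[1]*e
    return (x+y)/2,np.linalg.norm(x-y)
E
python3 - <<'E'
from h import *
np.set_printoptions(precision=4,suppress=True)
S=bot.get_image("side");T=bot.get_image("top")
save(S,"side0");save(T,"top0")
for l in ["stand","frame_grip","rotor_knob","kickstand_pivot","kickstand_tip","rotor"]:
    rs=[]
    for im in(S,T):
        q=bot.pinpoint(im,l)
        if q:
            r,c=q[0]["location"];r*=420;c*=560
            print(l,round(q[0]["conf"],2),round(r),round(c),unproj(im,r,c) if 0<=r<420 and 0<=c<560 else None);rs.append(ray(im,r,c))
        else: print(l,"none")
    if len(rs)==2: print("   tri",tri(*rs))
for l in ["reagent_bottle","tube_rack","tip_box","spare_rotor","beaker"]:
    for n,im in(("s",S),("t",T)):
        q=bot.pinpoint(im,l)
        if q:
            r,c=q[0]["location"];r*=420;c*=560
            o,d=ray(im,r,c);print(l,n,round(q[0]["conf"],2),o-d*o[2]/d[2])
s=bot.read_state();print(s)
for n,im in(("s",S),("t",T)):print(ray(im,210,280),im["vfov"])
E
```

```text
stand 0.71 257 291 [ 0.5591 -0.0041  0.0104]
stand 0.64 240 298 [ 0.5599 -0.0114  0.0233]
   tri (array([ 0.5614, -0.0121,  0.0039]), np.float64(0.0026445478710031955))
frame_grip 0.96 196 347 [ 0.4319 -0.0079  0.2144]
frame_grip 0.92 294 303 [ 0.4275 -0.0117  0.2124]
   tri (array([ 0.4297, -0.0118,  0.2119]), np.float64(0.004295983401401688))
rotor_knob 0.65 210 299 [0.5359 0.0669 0.2091]
rotor_knob 0.83 238 262 [0.536  0.0668 0.2104]
   tri (array([0.536 , 0.0669, 0.2091]), np.float64(0.0002711362745275552))
kickstand_pivot 0.62 195 288 [ 0.5861 -0.0928  0.1459]
kickstand_pivot 0.59 216 345 [ 0.5892 -0.104   0.1641]
   tri (array([ 0.5913, -0.1075,  0.1372]), np.float64(0.0063353723189264795))
kickstand_tip 0.66 165 302 [ 0.5513 -0.0957  0.24  ]
kickstand_tip 0.73 228 352 [ 0.5506 -0.1058  0.2406]
   tri (array([ 0.5521, -0.1067,  0.234 ]), np.float64(0.0007329313786613112))Traceback (most recent call last):
  File "<stdin>", line 8, in <module>
ValueError: it knows: beaker, frame_grip, kickstand_pivot, kickstand_tip, reagent_bottle, rotor_knob, spare_rotor, stand, tip_box, tube_rack
```

Run:
```python
from h import *
np.set_printoptions(precision=4,suppress=True)
S=bot.get_image("side");T=bot.get_image("top")
save(S,"side0");save(T,"top0")
for l in ["reagent_bottle","tube_rack","tip_box","spare_rotor","beaker"]:
    for n,im in(("s",S),("t",T)):
        q=bot.pinpoint(im,l)
        if q:
            r,c=q[0]["location"];r*=420;c*=560
            o,d=ray(im,r,c);print(l,n,round(q[0]["conf"],2),o-d*o[2]/d[2])
s=bot.read_state();print(s)
for n,im in(("s",S),("t",T)):print(ray(im,210,280),im["vfov"])
```

```text
reagent_bottle s 0.71 [0.6415 0.2027 0.    ]
reagent_bottle t 0.89 [0.6336 0.2046 0.    ]
tube_rack s 0.77 [ 0.5667 -0.2729  0.    ]
tube_rack t 0.67 [ 0.5489 -0.2766  0.    ]
tip_box s 0.69 [ 0.4179 -0.2319  0.    ]
tip_box t 0.58 [ 0.4133 -0.2361 -0.    ]
spare_rotor t 0.85 [0.5589 0.2504 0.    ]
beaker t 0.57 [0.7154 0.1685 0.    ]
{'time': 1.2, 'joint_positions': array([ 1.0644,  0.2586,  0.0215,  1.3337, -0.    ,  1.4182]), 'joint_vel': array([-0.0008,  0.0014,  0.0011,  0.0013,  0.0008, -0.001 ]), 'effort': array([ -0.0002, -55.5401,  34.4738,   0.0015,  -0.0003,  -0.    ]), 'eef_pos': array([0.1906, 0.5159, 0.2313]), 'tcp_rot': array([[-0.9381,  0.3465, -0.    ],
       [ 0.3465,  0.9381, -0.0001],
       [-0.    , -0.0001, -1.    ]]), 'ft_force': array([-0.0783, -0.3227, -0.0092]), 'torque': array([-0.0086,  0.0066,  0.0273]), 'width': 0.08563319705212165}
(array([0.4471, 0.9188, 0.7839]), array([ 0.1284, -0.82  , -0.5577])) 49.91953292442201
(array([0.39  , 0.0267, 1.1754]), array([ 0.2051,  0.0038, -0.9787])) 45.65795417083368
```

View pics/side0.png

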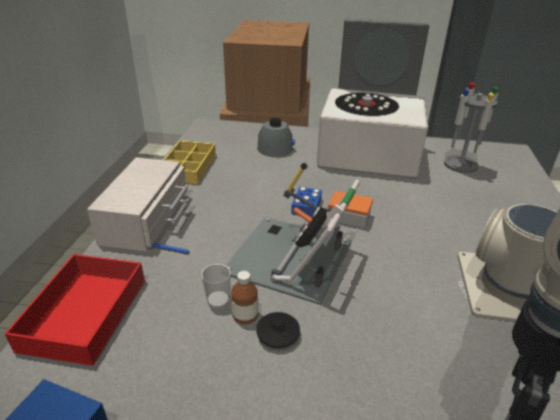

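View pics/top0.png

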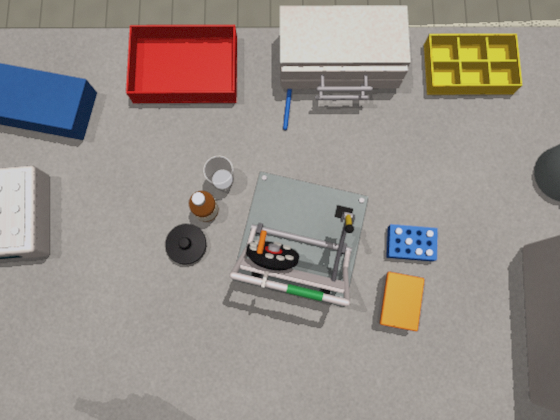

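```bash
cat > m.py <<'E'
import numpy as np
def F(p,th):
    x,y,z=p;return np.array([x*np.cos(th)+z*np.sin(th),y,-x*np.sin(th)+z*np.cos(th)+.02])
def W(p,th,q):
    X=F(p,th);c,s=np.cos(q[2]),np.sin(q[2]);return np.array([q[0]+c*X[0]-s*X[1],q[1]+s*X[0]+c*X[1],X[2]])
def knob(ph,kx=.04): return (kx,.05-.043*np.sin(ph),.15+.043*np.cos(ph))
def tip(k,r=.097): return (.1+r*np.sin(k),-.085,.095+r*np.cos(k))
GR=(-.035,-.03,.225)
E
python3 - <<'E'
from h import *; from m import *
from scipy.optimize import least_squares
np.set_printoptions(precision=4,suppress=True)
S=bot.get_image("side");T=bot.get_image("top")
obs=[([.4297,-.0118,.2119],1,'g'),([.536,.0669,.2095],1,'k'),([.5521,-.1067,.236],1,'t'),([.5913,-.1075,.1372],.3,'p'),([.5614,-.0121,.0039],.3,'s')]
def mod(v,n):
    q=v[:3];return {'g':lambda:W(GR,-.45,q),'k':lambda:W(knob(v[3]),-.45,q),'t':lambda:W(tip(0),-.45,q),'p':lambda:W((.1,-.085,.095),-.45,q),'s':lambda:np.array([q[0],q[1],0])}[n]()
f=lambda v:np.concatenate([(mod(v,n)-o)*w for o,w,n in obs])
r=least_squares(f,[.56,-.01,-.2,-.8]);print(r.x);print(r.fun.reshape(-1,3)*1000)
q=r.x
# depth points of green/yellow/orange pixels
for n,im in(("s",S),("t",T)):
    R=im["pixels"].astype(int);hsv=cv2.cvtColor(im["pixels"],cv2.COLOR_RGB2HSV)
    for nm,l in(("frame_grip","g"),("rotor_knob","k"),("kickstand_tip","t")):
        t=bot.trace(im,nm)
        if not t: continue
        m=t[0]["pixels"]
        if l=="g": m=m&(hsv[...,0]>45)&(hsv[...,0]<85)&(hsv[...,1]>120)
        if l=="k": m=m&(hsv[...,0]<16)&(hsv[...,1]>140)
        if l=="t": m=m&(hsv[...,0]>18)&(hsv[...,0]<35)&(hsv[...,1]>100)
        ys,xs=np.nonzero(m)
        P=np.array([unproj(im,a,b) for a,b in zip(ys,xs) if im["z_map"][a,b]>0])
        if len(P):
            c=np.median(P,0);u=np.linalg.svd(P-P.mean(0))[2][0];print(n,nm,t[0]["conf"],len(P),c,"axis",u,"ext",np.ptp((P-c)@u))
E
```

```text
[ 0.5638 -0.0166 -0.2445 -0.5331]
[[ 1.267  -2.5688 -4.5232]
 [ 1.1715 -2.7914 -3.6881]
 [-2.5758  6.065   0.3824]
 [-0.2517 -1.0046  3.5517]
 [ 0.7092 -1.3446 -1.17  ]]
s frame_grip 0.63 44 [ 0.4289 -0.0104  0.2145] axis [0.2497 0.9682 0.0161] ext 0.05691868058259346
s rotor_knob 0.82 71 [0.5265 0.0726 0.2013] axis [-0.8831  0.2025 -0.4233] ext 0.0442542737720258
s kickstand_tip 0.7 87 [ 0.5686 -0.0993  0.1961] axis [ 0.4098 -0.0943 -0.9073] ext 0.08093972192452659
t frame_grip 0.78 317 [ 0.4312 -0.0161  0.2154] axis [-0.228  -0.9717 -0.0622] ext 0.08783950904932747
t rotor_knob 0.87 199 [0.5226 0.0658 0.1994] axis [-0.1637 -0.301  -0.9395] ext 0.18867811742451912
t kickstand_tip 0.43 56 [ 0.5727 -0.1039  0.1994] axis [-0.391   0.1202  0.9125] ext 0.09110118268583278
```

```bash
python3 -m jog '[{"claw":1,"dz":0.05},{"claw":1,"dz":0.04,"dx":0.02,"dy":-0.03},{"claw":1,"dx":0.03,"dy":-0.04,"az":0.03},{"claw":1,"dx":0.03,"dy":-0.04,"az":0.03},{"claw":1,"dx":0.03,"dy":-0.04,"az":0.03},{"claw":1,"dx":0.03,"dy":-0.04,"az":0.03},{"claw":1,"dx":0.03,"dy":-0.04},{"claw":1,"dx":0.03,"dy":-0.04},{"claw":1,"dx":0.03,"dy":-0.04},{"claw":1,"dx":0.03,"dy":-0.04}]' 20
```

```text
$[0]: bad value
```

Run:
```python
from h import *
s=bot.read_state();print(s["joint_positions"],s["eef_pos"],s["tcp_rot"])
```

```text
[ 1.06438077e+00  2.58625300e-01  2.15242253e-02  1.33371302e+00
 -8.33370629e-06  1.41822261e+00] [0.19057298 0.51593368 0.23127452] [[-9.38048424e-01  3.46504191e-01 -1.32903856e-06]
 [ 3.46504191e-01  9.38048424e-01 -1.95773992e-05]
 [-5.53694835e-06 -1.88250659e-05 -1.00000000e+00]]
```

```bash
python3 -m jog '[{"claw":1.0,"dx":0,"dy":0,"dz":0.05,"ax":0,"ay":0,"az":0}]' 20; python3 -m jog '[{"claw":0.99,"dx":0.0,"dy":0.0,"dz":0.05,"ax":0.0,"ay":0.0,"az":0.0}]' 20
```

```text
time: 1.7
eef_pos: [0.189, 0.513, 0.2753]
tcp_rot: [[-0.938, 0.346, -0.007], [0.347, 0.938, -0.012], [0.002, -0.013, -1.0]]
ft_force: [0.9, 1.7, 1.1]
width: 0.0855
time: 1.8
eef_pos: [0.1886, 0.5123, 0.326]
tcp_rot: [[-0.938, 0.347, -0.008], [0.347, 0.938, -0.014], [0.002, -0.016, -1.0]]
ft_force: [0.6, 0.4, 0.9]
width: 0.0846
```

All keys are needed.

```bash
python3 -m jog '[{"claw":1,"dx":0.03,"dy":-0.04,"dz":0,"ax":0,"ay":0,"az":0.03},{"claw":1,"dx":0.03,"dy":-0.04,"dz":0,"ax":0,"ay":0,"az":0.03},{"claw":1,"dx":0.03,"dy":-0.04,"dz":0,"ax":0,"ay":0,"az":0.03},{"claw":1,"dx":0.03,"dy":-0.04,"dz":0,"ax":0,"ay":0,"az":0.03},{"claw":1,"dx":0.03,"dy":-0.04,"dz":0,"ax":0,"ay":0,"az":0},{"claw":1,"dx":0.03,"dy":-0.04,"dz":0,"ax":0,"ay":0,"az":0},{"claw":1,"dx":0.03,"dy":-0.04,"dz":0,"ax":0,"ay":0,"az":0},{"claw":1,"dx":0.03,"dy":-0.04,"dz":0,"ax":0,"ay":0,"az":0},{"claw":1,"dx":0.03,"dy":-0.04,"dz":0,"ax":0,"ay":0,"az":0},{"claw":1,"dx":0.03,"dy":-0.04,"dz":0,"ax":0,"ay":0,"az":0}]' 20
```

```text
time: 2.8
eef_pos: [0.4869, 0.1131, 0.335]
tcp_rot: [[-0.977, 0.215, 0.005], [0.215, 0.977, -0.001], [-0.005, 0.0, -1.0]]
ft_force: [0.9, 1.1, 0.1]
width: 0.0853
```

```bash
cat >> h.py <<'E'
def wrist():
    s=bot.read_state();im=bot.get_image("wrist");return s,im
def wray(s,im,r,c):
    f,cx,cy=K(im);v=np.array([c-cx,r-cy]);rr=np.hypot(*v);a=rr/f
    d=np.array([*(v/rr*np.sin(a)),np.cos(a)]) if rr>0 else np.array([0,0,1.])
    M=np.array(im["mount"]);R=np.array(s["tcp_rot"])
    return R@M[:3,3]+np.array(s["eef_pos"]),R@(M[:3,:3]@d)
def wpt(s,im,r,c):
    z=float(im["z_map"][int(r),int(c)]);f,cx,cy=K(im);v=np.array([c-cx,r-cy]);rr=np.hypot(*v);a=rr/f
    d=np.array([*(v/max(rr,1e-9)*np.sin(a)),np.cos(a)]);d*=z/d[2]
    M=np.array(im["mount"]);R=np.array(s["tcp_rot"]);return R@(M[:3,:3]@d+M[:3,3])+np.array(s["eef_pos"])
E
python3 - <<'E'
from h import *; from m import *
np.set_printoptions(precision=4,suppress=True)
s,im=wrist();save(im,"w1");T=bot.get_image("top");save(T,"top1")
for l in ["stand","frame_grip","rotor_knob","kickstand_pivot","kickstand_tip"]:
    a=bot.pinpoint(im,l);b=bot.pinpoint(T,l)
    if a:
        r,c=np.array(a[0]["location"])*[420,560];print(l,a[0]["conf"],r,c,wpt(s,im,r,c))
    if a and b:
        r2,c2=np.array(b[0]["location"])*[420,560];print("  tri",tri(wray(s,im,r,c),ray(T,r2,c2)))
q=[.5638,-.0155,-.24]
for ph in(-.7,-.53,0): print(ph,W(knob(ph),-.45,q),W(knob(ph,.055),-.45,q))
print(s["joint_positions"])
E
```

```text
stand 0.63 218.82000000000002 210.392 [0.4911 0.0452 0.2095]
  tri (array([ 0.5596, -0.0124,  0.0155]), np.float64(0.0146358604656064))
frame_grip 0.6 170.604 130.816 [ 0.4296 -0.0118  0.2176]
  tri (array([ 0.43  , -0.0134,  0.2147]), np.float64(0.0003336878769886421))
rotor_knob 0.8 253.302 244.104 [0.5307 0.0664 0.2096]
  tri (array([0.5285, 0.0684, 0.2157]), np.float64(0.0017586478783430766))
kickstand_pivot 0.76 294.084 133.28 [ 0.5849 -0.104   0.1579]
  tri (array([ 0.5927, -0.1141,  0.1441]), np.float64(0.00020337350052683316))
kickstand_tip 0.87 305.88599999999997 94.584 [ 0.5448 -0.0948  0.2443]
  tri (array([ 0.5474, -0.1013,  0.238 ]), np.float64(0.002418866663428873))
-0.7 [0.54   0.0703 0.2021] [0.5531 0.0671 0.2086]
-0.53 [0.5368 0.065  0.2059] [0.5499 0.0618 0.2124]
0 [0.5291 0.0445 0.2112] [0.5422 0.0412 0.2177]
[ 0.0609  0.1585  0.1515  1.5585 -0.0011  0.2779]
```

View pics/w1.png

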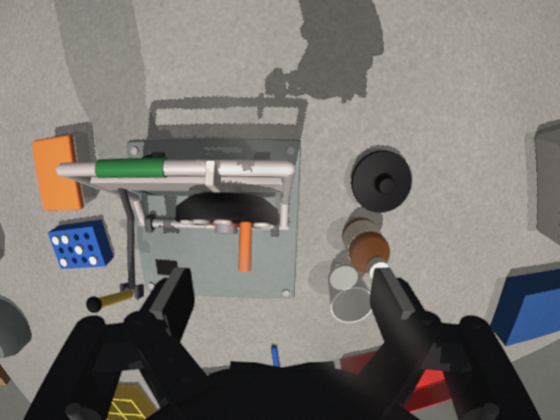

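```bash
python3 -m jog '[{"claw":1,"dx":0.03,"dy":-0.028,"dz":0,"ax":0,"ay":0,"az":-0.023},{"claw":1,"dx":0.022,"dy":-0.02,"dz":-0.01,"ax":0,"ay":0,"az":0},{"claw":0.7,"dx":0,"dy":0,"dz":-0.04,"ax":0,"ay":0,"az":0},{"claw":0.6,"dx":0,"dy":0,"dz":-0.04,"ax":0,"ay":0,"az":0},{"claw":0.5,"dx":0,"dy":0,"dz":0,"ax":0,"ay":0,"az":0}]' 20
python3 - <<'E'
from h import *
s,im=wrist();save(im,"w2");S=bot.get_image("side");save(S,"s2");print(s["eef_pos"],s["width"],s["tcp_rot"])
E
```

```text
time: 3.9
eef_pos: [0.5386, 0.0689, 0.2443]
tcp_rot: [[-0.973, 0.231, 0.01], [0.231, 0.973, -0.001], [-0.01, 0.002, -1.0]]
ft_force: [-0.3, 0.3, 0.4]
width: 0.0445
[0.53862788 0.06889861 0.24429689] 0.044455352022785305 [[-9.72795760e-01  2.31449567e-01  9.97535697e-03]
 [ 2.31453361e-01  9.72845682e-01 -7.88357475e-04]
 [-9.88694795e-03  1.54191909e-03 -9.99949934e-01]]
```

View pics/w2.png

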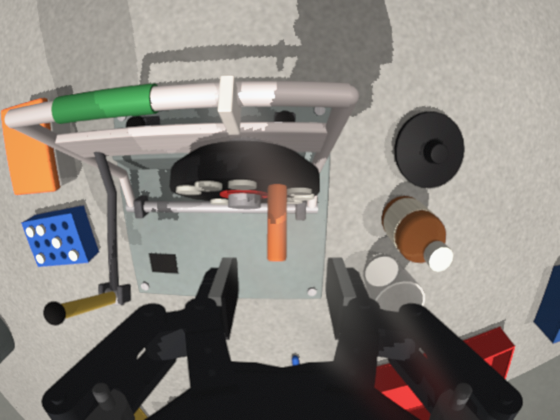

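View pics/s2.png

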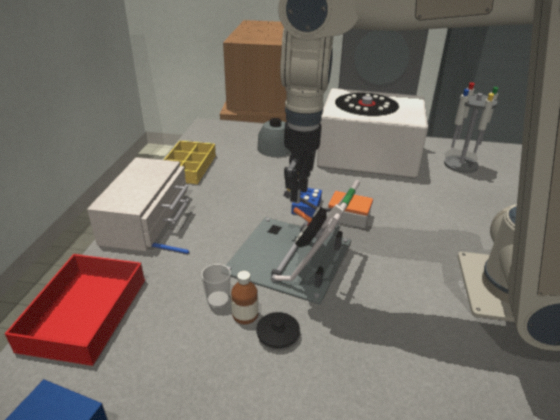

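```bash
python3 -m jog '[{"claw":0.5,"dx":0,"dy":-0.003,"dz":-0.025,"ax":0,"ay":0,"az":0},{"claw":0.4,"dx":0,"dy":0,"dz":-0.02,"ax":0,"ay":0,"az":0},{"claw":0.3,"dx":0,"dy":0,"dz":0,"ax":0,"ay":0,"az":0}]' 20
python3 - <<'E'
from h import *
s,im=wrist();save(im,"w3");print(s["eef_pos"],s["width"])
E
```

```text
time: 4.3
eef_pos: [0.5438, 0.0671, 0.212]
tcp_rot: [[-0.973, 0.229, 0.029], [0.229, 0.973, -0.001], [-0.029, 0.006, -1.0]]
ft_force: [-0.3, 0.0, 1.0]
width: 0.0255
[0.54377594 0.06709152 0.2119854 ] 0.025468054068952726
```

View pics/w3.png

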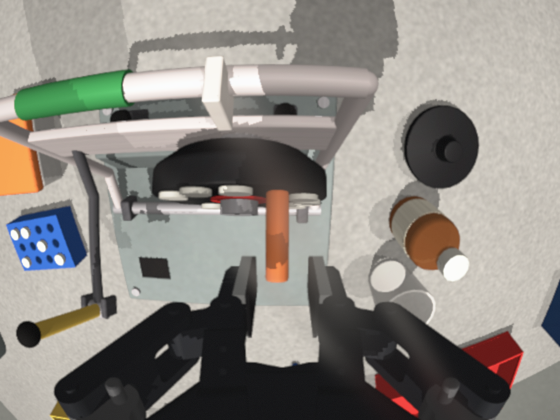

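```bash
python3 -m jog '[{"claw":0.35,"dx":-0.005,"dy":0,"dz":-0.012,"ax":0,"ay":0.029,"az":0},{"claw":0.35,"dx":0,"dy":0,"dz":0,"ax":0,"ay":0,"az":0}]' 20
python3 - <<'E'
from h import *
s=bot.read_state();print(s["eef_pos"],s["width"],s["joint_positions"],s["joint_vel"])
E
```

```text
time: 4.55
eef_pos: [0.5404, 0.0674, 0.2048]
tcp_rot: [[-0.974, 0.228, 0.006], [0.228, 0.974, -0.001], [-0.006, -0.0, -1.0]]
ft_force: [-0.7, 0.5, -1.0]
width: 0.0301
[0.54039798 0.06741426 0.20478367] 0.030075399812132735 [-0.0293096   0.25462305 -0.05166717  1.25883632 -0.00128305  0.20113533] [ 0.00470423 -0.03662017  0.06056192  0.01617823  0.00167915  0.00151194]
```

```bash
python3 -m jog '[{"claw":0.35,"dx":0,"dy":-0.002,"dz":-0.009,"ax":0,"ay":0,"az":0},{"claw":0.1,"dx":0,"dy":0,"dz":0,"ax":0,"ay":0,"az":0},{"claw":0,"dx":0,"dy":0,"dz":0,"ax":0,"ay":0,"az":0},{"claw":0,"dx":0,"dy":0,"dz":0,"ax":0,"ay":0,"az":0}]' 20
python3 - <<'E'
from h import *
s,im=wrist();save(im,"w4");print(s["eef_pos"],s["width"])
E
```

```text
time: 4.95
eef_pos: [0.5414, 0.0653, 0.1969]
tcp_rot: [[-0.974, 0.228, 0.008], [0.228, 0.974, -0.001], [-0.008, 0.0, -1.0]]
ft_force: [-0.4, -0.1, -1.3]
width: 0.0108
[0.54140553 0.06530766 0.19685429] 0.01083597658925114
```

View pics/w4.png

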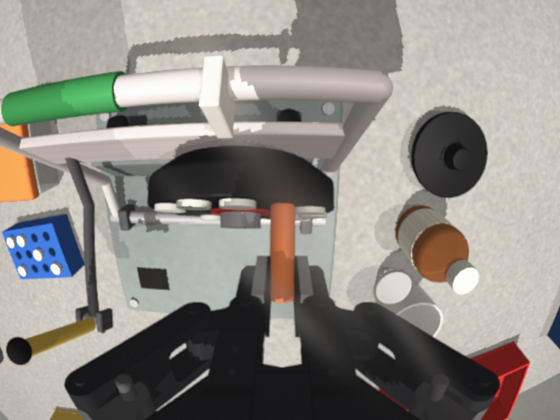

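```bash
python3 -m jog '[{"claw":0,"dx":-0.002,"dy":-0.006,"dz":0.003,"ax":0,"ay":0,"az":0},{"claw":0,"dx":-0.002,"dy":-0.006,"dz":0.002,"ax":0,"ay":0,"az":0},{"claw":0,"dx":-0.002,"dy":-0.005,"dz":0.001,"ax":0,"ay":0,"az":0},{"claw":0,"dx":-0.002,"dy":-0.005,"dz":0,"ax":0,"ay":0,"az":0},{"claw":0,"dx":0,"dy":0,"dz":0,"ax":0,"ay":0,"az":0}]' 20
python3 - <<'E'
from h import *
s,im=wrist();save(im,"w5");print(s["eef_pos"],s["width"],s["ft_force"])
d=s["eef_pos"][:2]-[.5638,-.0155];print(d@[.2377,.9713])
E
```

```text
time: 5.5
eef_pos: [0.5328, 0.0486, 0.2058]
tcp_rot: [[-0.975, 0.223, 0.011], [0.223, 0.975, 0.012], [-0.008, 0.014, -1.0]]
ft_force: [1.1, -1.2, -5.8]
width: 0.0113
[0.53278423 0.04857309 0.20578485] 0.011339101589363765 [ 1.0596489  -1.15300296 -5.82204842]
0.05486174128756316
```

View pics/w5.png

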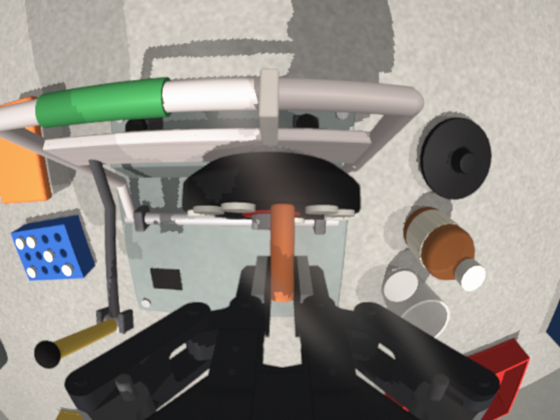

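Run:
```python
from h import *
np.set_printoptions(precision=4,suppress=True)
s,im=wrist();e=np.array([.2377,.9713])
for r,cs in((85,(262,268,275)),(110,(264,269,275)),(130,(264,268,274)),(225,(276,283,290)),(270,(276,283,290))):
    for c in cs:
        p=wpt(s,im,r,c);print(r,c,p,(p[:2]-[.5638,-.0155])@e,im["pixels"][r,c])
for c in range(250,290,3): print(c,im["pixels"][100,c],im["pixels"][130,c],end=" ")
```

```text
85 262 [0.4439 0.0601 0.2309] 0.04488762844741299 [206 197 187]
85 268 [0.4443 0.0621 0.2299] 0.04698764823490339 [209 198 189]
85 275 [0.4449 0.0646 0.2294] 0.0494885440811421 [209 199 190]
110 264 [0.4528 0.0588 0.2339] 0.04580246041033149 [211 201 191]
110 269 [0.4532 0.0605 0.2341] 0.04755049483626462 [211 201 191]
110 275 [0.4537 0.0626 0.2341] 0.049636900330067055 [209 200 190]
130 264 [0.4606 0.0565 0.2223] 0.04539673825677038 [147 139 133]
130 268 [0.4609 0.058  0.2232] 0.046969997341489794 [146 138 131]
130 274 [0.4617 0.0602 0.2207] 0.04925518073443469 [143 136 130]
225 276 [0.506  0.0506 0.2075] 0.05046224411503869 [178 105  70]
225 283 [0.5068 0.0538 0.2072] 0.05374945555426433 [201 120  81]
225 290 [0.5077 0.057  0.207 ] 0.05705085831983354 [188 115  82]
270 276 [0.5247 0.0462 0.2162] 0.05063705660473731 [162  91  55]
270 283 [0.5257 0.0493 0.2158] 0.05392260651298162 [169  95  56]
270 290 [0.5268 0.0525 0.2153] 0.05723788337203801 [154  88  56]
250 [245 238 235] [227 217 211] 253 [245 238 234] [227 217 211] 256 [241 232 228] [234 225 221] 259 [170 162 154] [182 171 166] 262 [211 200 191] [145 138 132] 265 [211 201 191] [146 139 133] 268 [211 201 191] [146 138 131] 271 [211 201 191] [144 137 131] 274 [212 202 192] [143 136 130] 277 [187 178 169] [158 150 144] 280 [176 165 161] [189 177 173] 283 [177 166 162] [188 176 172] 286 [177 166 162] [188 176 172] 289 [178 167 163] [188 176 172]
```

```bash
python3 -m jog '[{"claw":0,"dx":-0.001,"dy":-0.005,"dz":0,"ax":0,"ay":0,"az":0},{"claw":0,"dx":-0.001,"dy":-0.004,"dz":0,"ax":0,"ay":0,"az":0},{"claw":0,"dx":0,"dy":0,"dz":0,"ax":0,"ay":0,"az":0}]' 20
cat > chk.py <<'E'
from h import *
np.set_printoptions(precision=4,suppress=True)
s,im=wrist();e=np.array([.2377,.9713])
print(s["eef_pos"],s["width"],s["ft_force"])
hsv=cv2.cvtColor(im["pixels"],cv2.COLOR_RGB2HSV)
m=(hsv[...,0]<14)&(hsv[...,1]>120)
for r in(225,245,265):
    c=np.nonzero(m[r,200:360])[0]+200
    if len(c): p=wpt(s,im,r,int(np.median(c)));print(r,c.min(),c.max(),p,(p[:2]-[.5638,-.0155])@e)
a=bot.pinpoint(im,"rotor_knob")[0];print(a["conf"],np.array(a["location"])*[420,560])
import sys;save(im,sys.argv[1])
E
python3 chk.py w6
```

```text
time: 5.9
eef_pos: [0.5308, 0.0411, 0.2064]
tcp_rot: [[-0.975, 0.222, 0.012], [0.222, 0.975, 0.015], [-0.008, 0.018, -1.0]]
ft_force: [-0.2, 1.6, 0.5]
width: 0.0109
[0.5308 0.0411 0.2064] 0.010937707647461239 [-0.2475  1.5562  0.5159]
225 271 293 [0.5043 0.0458 0.209 ] 0.04543909351999201
245 271 293 [0.5125 0.0439 0.2129] 0.04551244548893884
265 271 293 [0.5206 0.042  0.2172] 0.04557795787614298
0.67 [265.986 283.024]
```

View pics/w6.png

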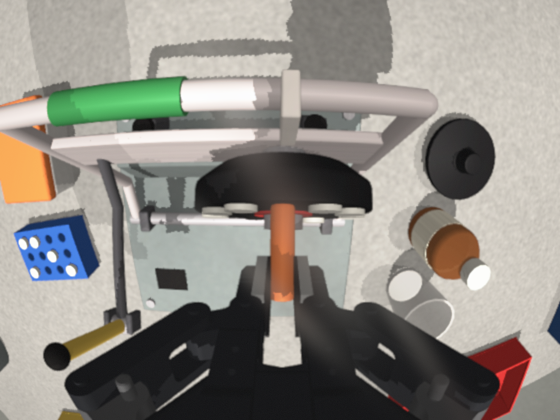

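```bash
python3 -m jog '[{"claw":0.3,"dx":0,"dy":0,"dz":0,"ax":0,"ay":0,"az":0},{"claw":0.35,"dx":0,"dy":0,"dz":0,"ax":0,"ay":0,"az":0},{"claw":0.35,"dx":0,"dy":0,"dz":0.03,"ax":0,"ay":0,"az":0},{"claw":0.35,"dx":0,"dy":0,"dz":0.045,"ax":0,"ay":0,"az":0},{"claw":0.2,"dx":-0.01,"dy":-0.02,"dz":0.035,"ax":0,"ay":0,"az":0},{"claw":0,"dx":-0.01,"dy":-0.035,"dz":0,"ax":0.015,"ay":0,"az":0},{"claw":0,"dx":-0.005,"dy":-0.04,"dz":0,"ax":0,"ay":0,"az":0},{"claw":0,"dx":0,"dy":-0.035,"dz":0,"ax":0,"ay":0,"az":0},{"claw":0,"dx":0,"dy":0,"dz":0,"ax":0,"ay":0,"az":0}]' 20
python3 - <<'E'
from h import *; from m import *
np.set_printoptions(precision=4,suppress=True)
s,im=wrist();save(im,"w7");T=bot.get_image("top");S=bot.get_image("side");save(S,"s7");save(T,"t7")
for l in ["frame_grip","rotor_knob","kickstand_tip"]:
    rs=[]
    for n,i in(("w",im),("t",T),("s",S)):
        a=bot.pinpoint(i,l)
        if a:
            r,c=np.array(a[0]["location"])*[420,560];rs.append(wray(s,i,r,c) if n=="w" else ray(i,r,c));print(l,n,a[0]["conf"],r,c,wpt(s,i,r,c) if n=="w" else unproj(i,r,c))
    for i in range(len(rs)-1): print("  tri",tri(rs[i],rs[i+1]))
q=[.5638,-.0155,-.24]
print(W(knob(0),-.45,q),W(tip(0),-.45,q),s["joint_positions"],s["width"])
E
```

```text
time: 6.9
eef_pos: [0.5042, -0.0939, 0.3187]
tcp_rot: [[-0.976, 0.218, 0.008], [0.218, 0.976, 0.024], [-0.003, 0.025, -1.0]]
ft_force: [0.6, 0.0, 0.2]
width: -0.0002
frame_grip w 0.97 96.012 355.82399999999996 [ 0.4299 -0.0186  0.2172]
frame_grip t 0.73 291.606 303.576 [ 0.4321 -0.0135  0.2148]
frame_grip s 0.96 195.72 346.304 [ 0.4331 -0.009   0.2144]
  tri (array([ 0.4316, -0.0142,  0.1999]), np.float64(0.002299075358489869))
  tri (array([ 0.4326, -0.0137,  0.2115]), np.float64(0.0008487830215195792))
rotor_knob w 0.97 193.284 436.912 [0.5218 0.0405 0.2169]
rotor_knob t 0.68 243.306 273.224 [0.5252 0.044  0.2157]
rotor_knob s 0.92 204.41400000000002 304.472 [0.5268 0.0457 0.213 ]
  tri (array([0.5257, 0.0444, 0.2085]), np.float64(0.0011551265893097312))
  tri (array([0.5263, 0.0441, 0.2119]), np.float64(0.001226741114543849))
kickstand_tip w 0.38 125.706 167.888 [ 0.4173 -0.2163  0.0621]
kickstand_tip s 0.44 165.312 303.576 [ 0.5475 -0.0938  0.2395]
  tri (array([ 0.4859, -0.1544,  0.2153]), np.float64(0.1347932379053186))
[0.5291 0.0445 0.2112] [ 0.5499 -0.0996  0.2364] [-0.3626  0.1819  0.1397  1.5293  0.0253 -0.1424] -0.00016474961634435663
```

View pics/w7.png

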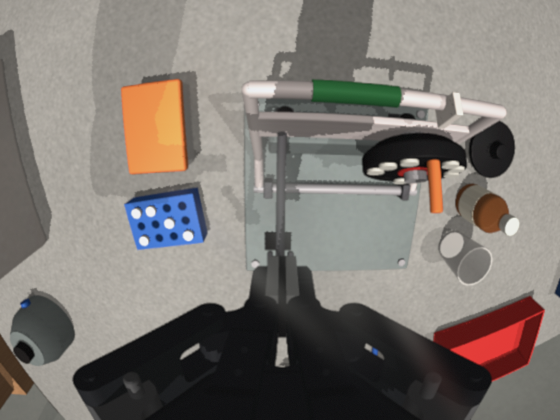

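View pics/s7.png

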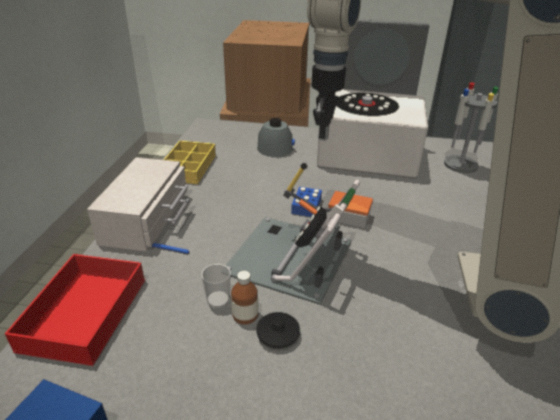

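```bash
python3 -m jog '[{"claw":0,"dx":-0.002,"dy":-0.002,"dz":-0.04,"ax":-0.024,"ay":0.008,"az":0},{"claw":0,"dx":-0.002,"dy":0,"dz":-0.04,"ax":0,"ay":0,"az":0},{"claw":0,"dx":-0.002,"dy":0,"dz":-0.03,"ax":0,"ay":0.01,"az":0},{"claw":0,"dx":0,"dy":0,"dz":0,"ax":0,"ay":0,"az":0}]' 20
python3 - <<'E'
from h import *
s,im=wrist();save(im,"w8");S=bot.get_image("side");save(S,"s8");print(s["eef_pos"])
E
```

```text
time: 7.9
eef_pos: [0.4983, -0.0914, 0.207]
tcp_rot: [[-0.977, 0.213, -0.006], [0.213, 0.977, -0.001], [0.006, -0.002, -1.0]]
ft_force: [-0.0, 0.4, -0.0]
width: -0.0001
[ 0.49827858 -0.09136557  0.20700796]
```

View pics/s8.png

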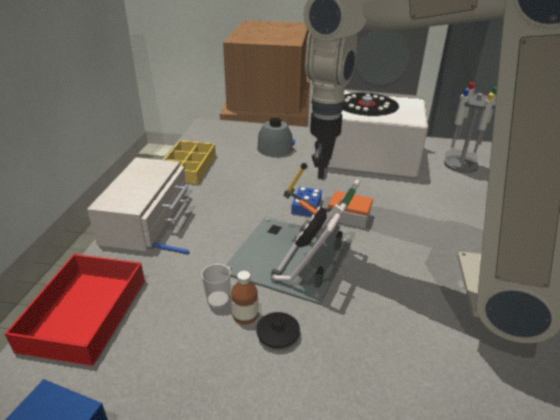

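View pics/w8.png

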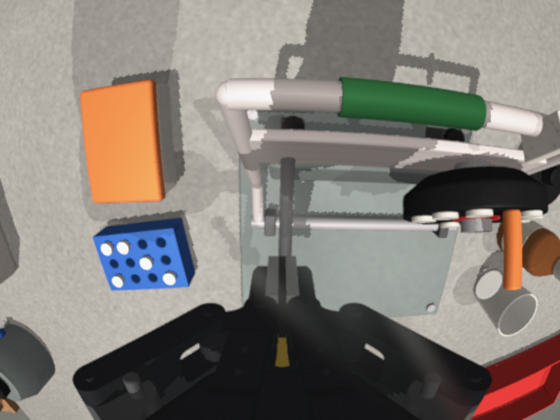

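```bash
python3 -m jog '[{"claw":0,"dx":0.016,"dy":-0.004,"dz":0,"ax":0,"ay":0,"az":0},{"claw":0,"dx":0.016,"dy":-0.004,"dz":0,"ax":0,"ay":0,"az":0},{"claw":0,"dx":0.016,"dy":-0.004,"dz":0,"ax":0,"ay":0,"az":0},{"claw":0,"dx":0.016,"dy":-0.004,"dz":0,"ax":0,"ay":0,"az":0},{"claw":0,"dx":0.016,"dy":-0.004,"dz":0,"ax":0,"ay":0,"az":0},{"claw":0,"dx":0.016,"dy":-0.004,"dz":0,"ax":0,"ay":0,"az":0},{"claw":0,"dx":0.012,"dy":-0.003,"dz":0,"ax":0,"ay":0,"az":0},{"claw":0,"dx":0,"dy":0,"dz":0,"ax":0,"ay":0,"az":0}]' 20
python3 - <<'E'
from h import *
s,im=wrist();save(im,"w9");S=bot.get_image("side");save(S,"s9");print(s["eef_pos"])
E
```

```text
time: 8.8
eef_pos: [0.6188, -0.1219, 0.2301]
tcp_rot: [[-0.977, 0.213, 0.025], [0.213, 0.977, -0.011], [-0.027, -0.005, -1.0]]
ft_force: [-0.5, 0.2, -1.1]
width: 0.0002
[ 0.61880269 -0.1218981   0.23014692]
```

View pics/s9.png

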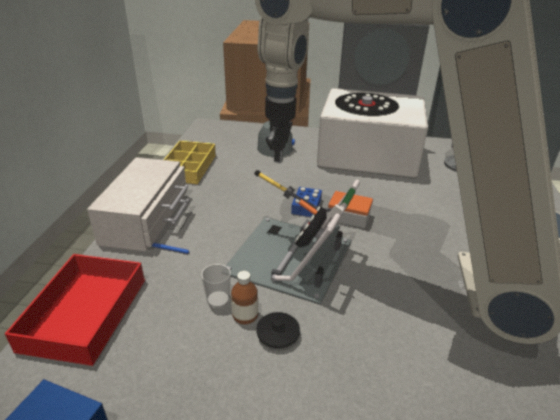

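View pics/w9.png

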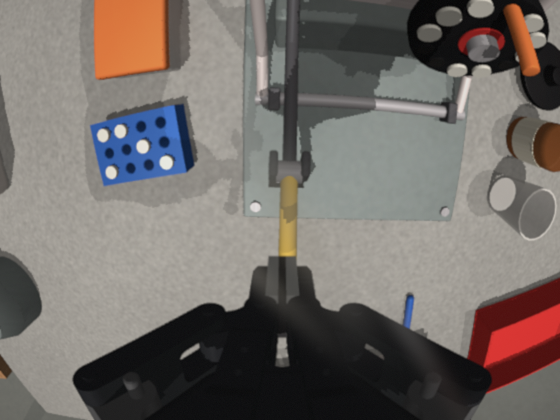

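```bash
python3 -m jog '[{"claw":0,"dx":0,"dy":0,"dz":0.04,"ax":0,"ay":0,"az":-0.14},{"claw":0,"dx":-0.01,"dy":0.005,"dz":0.04,"ax":0,"ay":0.02,"az":-0.14},{"claw":0.3,"dx":-0.03,"dy":0.015,"dz":0.02,"ax":0,"ay":0,"az":-0.14},{"claw":0.5,"dx":-0.03,"dy":0.015,"dz":0,"ax":0,"ay":0,"az":-0.14},{"claw":0.7,"dx":-0.03,"dy":0.015,"dz":0,"ax":0,"ay":0,"az":-0.14},{"claw":0.7,"dx":-0.03,"dy":0.015,"dz":0,"ax":0,"ay":0,"az":-0.14},{"claw":0.7,"dx":-0.03,"dy":0.015,"dz":0,"ax":0,"ay":0,"az":-0.14},{"claw":0.7,"dx":-0.03,"dy":0.015,"dz":0,"ax":0,"ay":0,"az":-0.14},{"claw":0.7,"dx":-0.03,"dy":0.015,"dz":0,"ax":0,"ay":0,"az":-0.14},{"claw":0.7,"dx":0,"dy":0,"dz":0,"ax":0,"ay":0,"az":-0.14}]' 20
python3 - <<'E'
from h import *
s,im=wrist();save(im,"w10");S=bot.get_image("side");save(S,"s10");print(s["eef_pos"],s["joint_positions"])
E
```

```text
time: 9.9
eef_pos: [0.3801, -0.0058, 0.339]
tcp_rot: [[0.099, 0.995, -0.003], [0.995, -0.099, -0.007], [-0.007, -0.003, -1.0]]
ft_force: [-0.3, -0.0, 0.6]
width: 0.0598
[ 0.38009277 -0.00575553  0.33896206] [-0.23082569 -0.04558955 -0.05949117  1.55866105 -0.00761707  1.43865492]
```

View pics/s10.png

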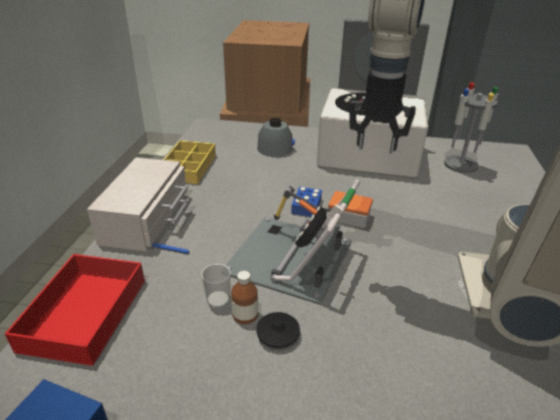

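View pics/w10.png

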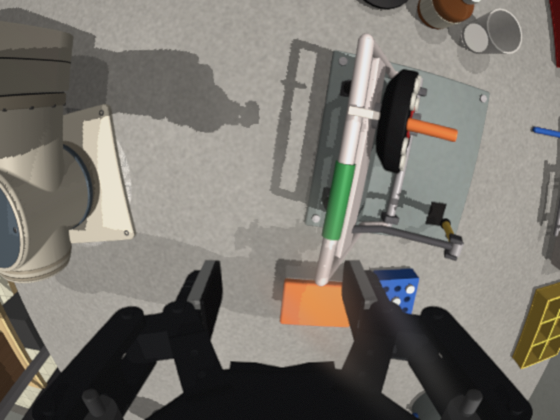

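```bash
python3 -m jog '[{"claw":0.7,"dx":0,"dy":0,"dz":0,"ax":0,"ay":0,"az":-0.14},{"claw":0.7,"dx":0.0,"dy":0,"dz":-0.01,"ax":-0.033,"ay":-0.135,"az":0},{"claw":0.7,"dx":0.005,"dy":0,"dz":-0.015,"ax":-0.033,"ay":-0.135,"az":0},{"claw":0.7,"dx":0.005,"dy":0,"dz":-0.015,"ax":-0.033,"ay":-0.135,"az":0},{"claw":0.7,"dx":0.0,"dy":0,"dz":0,"ax":0,"ay":0,"az":0}]' 20
python3 - <<'E'
from h import *; from m import *
np.set_printoptions(precision=4,suppress=True)
s,im=wrist();save(im,"w11");T=bot.get_image("top");S=bot.get_image("side");save(S,"s11");save(T,"t11")
for l in ["frame_grip","rotor_knob","kickstand_tip","kickstand_pivot"]:
    rs=[]
    for n,i in(("w",im),("t",T),("s",S)):
        a=bot.pinpoint(i,l)
        if a:
            r,c=np.array(a[0]["location"])*[420,560];rs.append(wray(s,i,r,c) if n=="w" else ray(i,r,c));print(l,n,a[0]["conf"],r,c,wpt(s,i,r,c) if n=="w" else unproj(i,r,c))
    for i in range(len(rs)-1): print("  tri",tri(rs[i],rs[i+1]))
q=[.5638,-.0155,-.24]
for k in(2.9,3.1,3.26):print(k,W(tip(k),-.45,q))
u=W((0,0,1),-.45,q)-W((0,0,0),-.45,q);print("want z",-u,"y",W((1,0,0),-.45,q)-W((0,0,0),-.45,q))
print(s["eef_pos"],s["tcp_rot"],s["joint_positions"],s["width"])
g=np.array([.4315,-.0138,.2125]);print("grasp TCP",g-.019*u,"pre",g+.05*u)
E
```

```text
time: 10.5
eef_pos: [0.3927, -0.0077, 0.2944]
tcp_rot: [[0.222, 0.891, 0.395], [0.975, -0.196, -0.105], [-0.016, 0.409, -0.912]]
ft_force: [-0.5, 1.0, 0.2]
width: 0.0601
frame_grip w 0.66 208.698 277.704 [ 0.4233 -0.0129  0.2165]
frame_grip t 0.77 290.01 301.392 [ 0.4265 -0.0025  0.3986]
frame_grip s 0.69 196.602 345.408 [ 0.435  -0.0053  0.214 ]
  tri (array([ 0.4305, -0.0128,  0.2099]), np.float64(0.011702283539078288))
  tri (array([ 0.4351, -0.0095,  0.2114]), np.float64(0.00028797960828075877))
rotor_knob w 0.6 107.39399999999999 373.128 [0.5217 0.0422 0.2165]
rotor_knob t 0.63 245.112 273.784 [0.5217 0.0429 0.2157]
rotor_knob s 0.7 202.902 303.52000000000004 [0.5295 0.0429 0.215 ]
  tri (array([0.5213, 0.0426, 0.2171]), np.float64(0.000681580093746657))
  tri (array([0.5257, 0.043 , 0.2146]), np.float64(0.007660976251716968))
kickstand_tip w 0.86 196.18200000000002 366.01599999999996 [ 0.6092 -0.1134  0.0706]
kickstand_tip t 0.5 211.68 347.088 [ 0.5994 -0.1095  0.1544]
kickstand_tip s 0.63 215.29199999999997 275.01599999999996 [ 0.6229 -0.1148  0.0611]
  tri (array([ 0.6201, -0.1225,  0.055 ]), np.float64(0.0009051467043746017))
  tri (array([ 0.6221, -0.1228,  0.0552]), np.float64(0.00449441505491517))
kickstand_pivot w 0.71 218.69400000000002 389.872 [ 0.5817 -0.108   0.1545]
kickstand_pivot t 0.55 214.62 347.87199999999996 [ 0.5922 -0.1103  0.1592]
  tri (array([ 0.5936, -0.1146,  0.1426]), np.float64(0.005469912819107107))
2.9 [ 0.651  -0.1244  0.0743]
3.1 [ 0.6354 -0.1205  0.0635]
3.26 [ 0.6216 -0.1172  0.0573]
want z [ 0.4225 -0.1034 -0.9004] y [ 0.8746 -0.214   0.435 ]
[ 0.3927 -0.0077  0.2944] [[ 0.2218  0.8913  0.3955]
 [ 0.975  -0.196  -0.1051]
 [-0.0162  0.4089 -0.9124]] [-0.2224 -0.306  -0.4521  1.0034 -0.0153  1.5653] 0.06005402855850917
grasp TCP [ 0.4395 -0.0158  0.1954] pre [ 0.4104 -0.0086  0.2575]
```

View pics/w11.png

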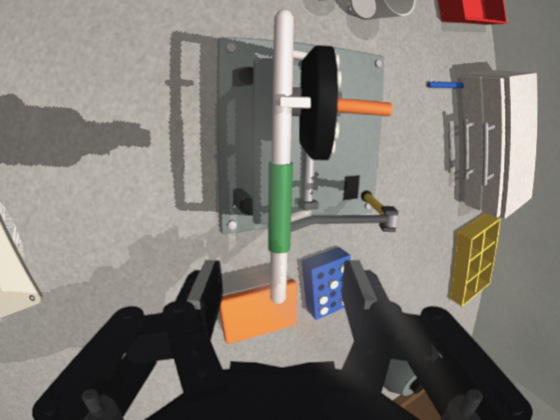

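View pics/s11.png

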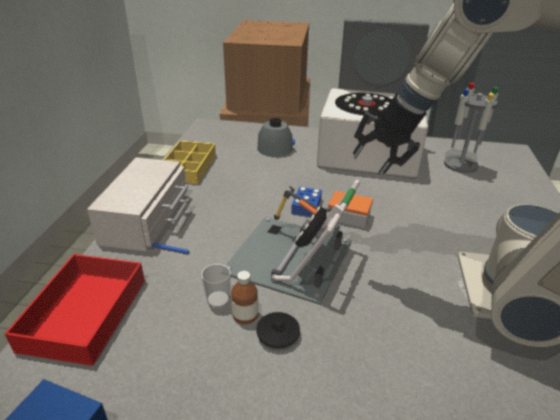

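```bash
python3 -m jog '[{"claw":0.7,"dx":0.015,"dy":-0.002,"dz":-0.03,"ax":-0.008,"ay":-0.03,"az":0},{"claw":0.7,"dx":0.013,"dy":-0.003,"dz":-0.03,"ax":0,"ay":0,"az":0},{"claw":0.7,"dx":0,"dy":0,"dz":0,"ax":0,"ay":0,"az":0}]' 20
python3 - <<'E'
from h import *
s,im=wrist();save(im,"w12");print(s["eef_pos"],np.round(s["tcp_rot"],3))
a=bot.trace(im,"frame_grip")
if a:
    m=a[0]["pixels"];hs=cv2.cvtColor(im["pixels"],cv2.COLOR_RGB2HSV);m=m&(hs[...,0]>45)&(hs[...,0]<85)&(hs[...,1]>100)
    P=np.array([wpt(s,im,r,c) for r,c in zip(*np.nonzero(m))]);print(P.min(0),np.median(P,0),P.max(0))
E
```

```text
time: 11.55
eef_pos: [0.4263, -0.014, 0.2389]
tcp_rot: [[0.226, 0.874, 0.429], [0.974, -0.196, -0.114], [-0.015, 0.444, -0.896]]
ft_force: [-1.0, 0.3, 0.1]
width: 0.0595
[ 0.42631229 -0.01402217  0.23892385] [[ 0.226  0.874  0.429]
 [ 0.974 -0.196 -0.114]
 [-0.015  0.444 -0.896]]
[ 0.38248346 -0.04892194  0.20765244] [ 0.42709556 -0.00525384  0.21640055] [0.43911198 0.08084952 0.36675235]
```

View pics/w12.png

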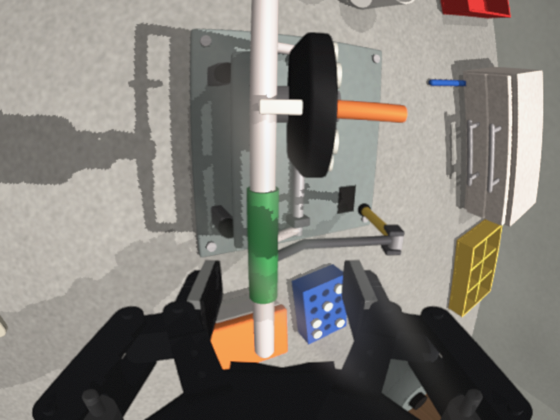

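```bash
python3 -m jog '[{"claw":0.7,"dx":0.004,"dy":0,"dz":-0.023,"ax":0,"ay":0,"az":0},{"claw":0.7,"dx":0.006,"dy":-0.002,"dz":-0.018,"ax":0,"ay":0,"az":0},{"claw":0.7,"dx":0,"dy":0,"dz":0,"ax":0,"ay":0,"az":0}]' 20
python3 - <<'E'
from h import *
s,im=wrist();save(im,"w13");print(s["eef_pos"],np.round(s["tcp_rot"],3))
d=np.array([.4315,-.0138,.2125])-s["eef_pos"];print(np.array(s["tcp_rot"]).T@d)
E
```

```text
time: 11.95
eef_pos: [0.4386, -0.0164, 0.2067]
tcp_rot: [[0.226, 0.869, 0.44], [0.974, -0.195, -0.116], [-0.015, 0.454, -0.891]]
ft_force: [0.1, 0.1, 0.8]
width: 0.0603
[ 0.43859076 -0.01636852  0.206686  ] [[ 0.226  0.869  0.44 ]
 [ 0.974 -0.195 -0.116]
 [-0.015  0.454 -0.891]]
[ 0.00080912 -0.00402264 -0.00859316]
```

View pics/w13.png

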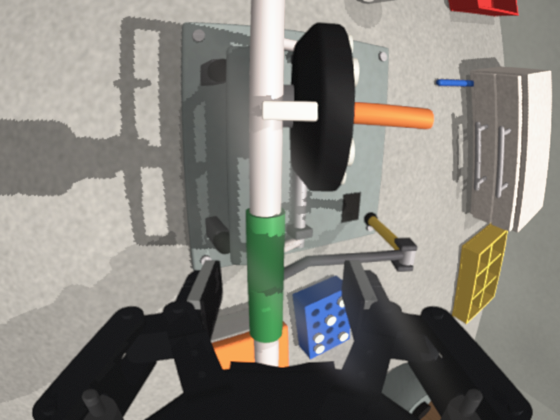

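```bash
python3 -m jog '[{"claw":0.7,"dx":-0.001,"dy":0,"dz":-0.013,"ax":0,"ay":0,"az":0},{"claw":0.4,"dx":0,"dy":0,"dz":0,"ax":0,"ay":0,"az":0},{"claw":0.3,"dx":0,"dy":0,"dz":0,"ax":0,"ay":0,"az":0}]' 20
python3 - <<'E'
from h import *
s,im=wrist();save(im,"w14");print(s["eef_pos"],s["width"],s["ft_force"])
d=np.array([.4315,-.0138,.2125])-s["eef_pos"];print(np.array(s["tcp_rot"]).T@d)
E
```

```text
time: 12.3
eef_pos: [0.4392, -0.0166, 0.2006]
tcp_rot: [[0.226, 0.866, 0.446], [0.974, -0.194, -0.118], [-0.015, 0.461, -0.887]]
ft_force: [0.2, -0.6, 1.1]
width: 0.0316
[ 0.43922047 -0.01661187  0.2006498 ] 0.03160743774798462 [ 0.24058332 -0.57081054  1.10302401]
[ 0.00081247 -0.00176188 -0.01428899]
```

View pics/w14.png

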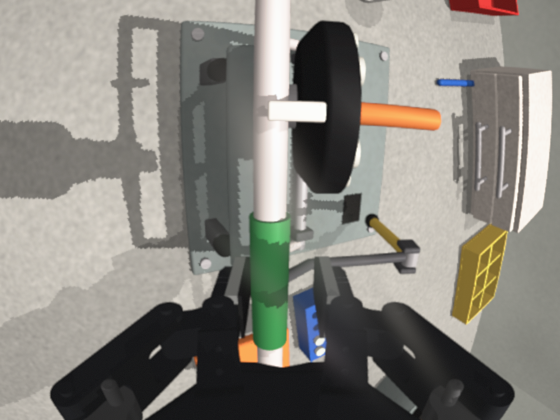

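```bash
python3 -m jog '[{"claw":0.35,"dx":-0.001,"dy":0,"dz":-0.008,"ax":0,"ay":0,"az":0},{"claw":0.1,"dx":0,"dy":0,"dz":0,"ax":0,"ay":0,"az":0},{"claw":0.1,"dx":0,"dy":0,"dz":0,"ax":0,"ay":0,"az":0},{"claw":0.1,"dx":0,"dy":0,"dz":0,"ax":0,"ay":0,"az":0}]' 30
python3 - <<'E'
from h import *
np.set_printoptions(precision=4,suppress=True)
s,im=wrist();save(im,"w15");print(s["eef_pos"],s["width"],s["ft_force"],s["tcp_rot"])
E
```

```text
time: 12.75
eef_pos: [0.437, -0.0163, 0.1926]
tcp_rot: [[0.226, 0.866, 0.445], [0.974, -0.194, -0.117], [-0.015, 0.46, -0.888]]
ft_force: [-3.5, 1.0, 0.0]
width: 0.0172
[ 0.437  -0.0163  0.1926] 0.017199742013932935 [-3.5489  0.9903  0.0203] [[ 0.2262  0.8663  0.4453]
 [ 0.974  -0.1941 -0.1171]
 [-0.015   0.4602 -0.8877]]
```

View pics/w15.png

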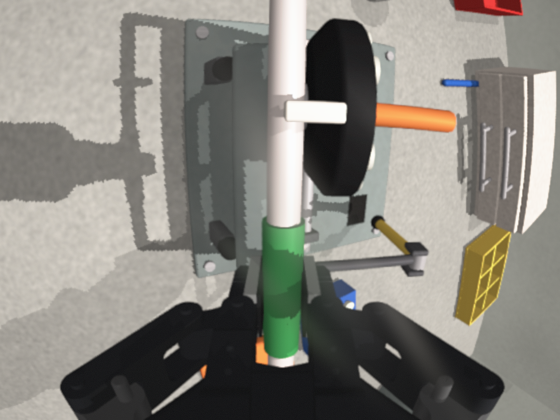

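```bash
python3 -m jog '[{"claw":0,"dx":0.0097,"dy":-0.0024,"dz":0.0067,"ax":0.0135,"ay":0.055,"az":0},{"claw":0,"dx":0.01,"dy":-0.0024,"dz":0.0061,"ax":0.0135,"ay":0.055,"az":0},{"claw":0,"dx":0.0104,"dy":-0.0025,"dz":0.0055,"ax":0.0135,"ay":0.055,"az":0},{"claw":0,"dx":0.0106,"dy":-0.0026,"dz":0.0049,"ax":0.0135,"ay":0.055,"az":0},{"claw":0,"dx":0,"dy":0,"dz":0,"ax":0,"ay":0,"az":0}]' 40
cat > st.py <<'E'
from h import *
np.set_printoptions(precision=4,suppress=True)
s=bot.read_state();d=s["eef_pos"]-np.array([.5638,-.0155,.02]);X=.9713*d[0]-.2377*d[1];Y=.2377*d[0]+.9713*d[1];z=s["tcp_rot"][:,2]
print("X,Y,Z",X,Y,d[2],"r",np.hypot(X,d[2]),"theta",np.arctan2(X,d[2])+.166,"tooltilt",-np.arcsin(.9713*z[0]-.2377*z[1]),s["width"],s["ft_force"],s["joint_vel"])
E
python3 st.py
```

```text
time: 13.3
eef_pos: [0.4787, -0.0265, 0.216]
tcp_rot: [[0.224, 0.947, 0.233], [0.975, -0.214, -0.065], [-0.012, 0.241, -0.97]]
ft_force: [-3.9, 1.6, 7.3]
width: 0.0167
X,Y,Z -0.08000588099269128 -0.030904185220570396 0.1959551540424562 r 0.21165860102821105 theta -0.22162959905237514 tooltilt -0.24368697169521467 0.016729090688795155 [-3.8652  1.6189  7.3181] [ 0.004  -0.0311 -0.0492 -0.0245 -0.0059  0.0009]
```

```bash
python3 -m jog '[{"claw":0,"dx":0.0109,"dy":-0.0027,"dz":0.0043,"ax":0.0135,"ay":0.055,"az":0},{"claw":0,"dx":0.0111,"dy":-0.0027,"dz":0.0036,"ax":0.0135,"ay":0.055,"az":0},{"claw":0,"dx":0.0113,"dy":-0.0028,"dz":0.003,"ax":0.0135,"ay":0.055,"az":0},{"claw":0,"dx":0,"dy":0,"dz":0,"ax":0,"ay":0,"az":0}]' 40
python3 st.py
python3 - <<'E'
from h import *; from m import *
np.set_printoptions(precision=4,suppress=True)
s,im=wrist();save(im,"w16");T=bot.get_image("top");S=bot.get_image("side");save(S,"s16");save(T,"t16")
for l in ["frame_grip","rotor_knob","kickstand_tip","kickstand_pivot"]:
    for n,i in(("w",im),("t",T),("s",S)):
        a=bot.pinpoint(i,l)
        if a:
            r,c=np.array(a[0]["location"])*[420,560];print(l,n,a[0]["conf"],r,c,wpt(s,i,r,c) if n=="w" else unproj(i,r,c))
q=[.5638,-.0155,-.24]
for th in(-.1,-.05,0):print(th,W(knob(0),th,q),W(tip(3.26),th,q),W((.1,-.085,.095),th,q))
E
```

```text
time: 13.7
eef_pos: [0.5132, -0.0349, 0.2267]
tcp_rot: [[0.222, 0.973, 0.067], [0.975, -0.221, -0.024], [-0.009, 0.071, -0.997]]
ft_force: [-2.9, 0.6, 7.0]
width: 0.016
X,Y,Z -0.0445427005269918 -0.03092299381205387 0.20669179290057715 r 0.21143686864568428 theta -0.046256882169052355 tooltilt -0.07125330501950193 0.01604289824032212 [-2.9467  0.5742  7.0092] [ 0.0039 -0.0387 -0.0571 -0.0321 -0.0075  0.0012]
frame_grip w 0.85 291.312 279.32800000000003 [ 0.5103 -0.0304  0.2534]
frame_grip s 0.81 176.60999999999999 312.59200000000004 [ 0.5174 -0.0225  0.2498]
rotor_knob w 0.57 118.104 427.672 [0.6005 0.0231 0.2215]
rotor_knob t 0.79 208.32 283.30400000000003 [0.5936 0.024  0.2196]
rotor_knob s 0.81 195.216 271.824 [0.6076 0.0241 0.2151]
kickstand_tip s 0.52 226.086 272.608 [ 0.6289 -0.1112  0.0253]
kickstand_pivot w 0.96 260.4 415.91200000000003 [ 0.6293 -0.121   0.1258]
kickstand_pivot s 0.48 197.69400000000002 270.592 [0.6103 0.0256 0.2087]
-0.1 [0.5956 0.0282 0.216 ] [ 0.6293 -0.119   0.0275] [ 0.631  -0.1195  0.1245]
-0.05 [0.6051 0.0259 0.2148] [ 0.6296 -0.1191  0.0231] [ 0.636  -0.1207  0.1199]
0 [0.6145 0.0236 0.213 ] [ 0.6296 -0.1191  0.0187] [ 0.6407 -0.1218  0.115 ]
```

View pics/s16.png

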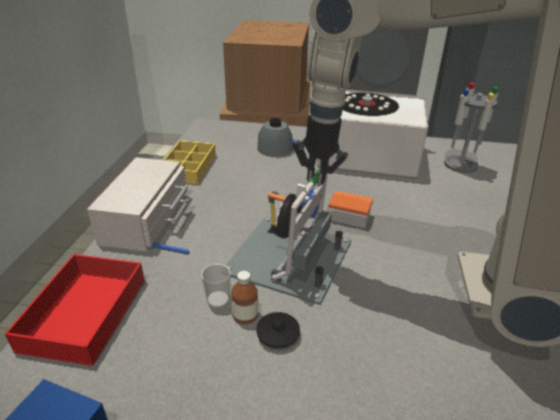

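View pics/w16.png

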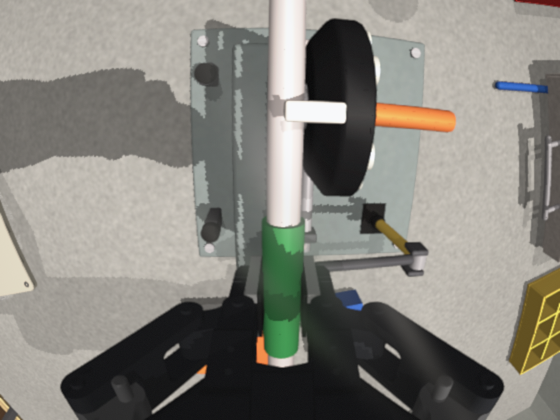

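```bash
python3 -m jog '[{"claw":0,"dx":0.0045,"dy":-0.0011,"dz":0.0006,"ax":0.006,"ay":0.023,"az":0},{"claw":0,"dx":0.0035,"dy":-0.0009,"dz":0.0003,"ax":0.005,"ay":0.02,"az":0},{"claw":0,"dx":0,"dy":0,"dz":0,"ax":0,"ay":0,"az":0}]' 40
python3 st.py
```

```text
time: 14.75
eef_pos: [0.5191, -0.0364, 0.2279]
tcp_rot: [[0.221, 0.975, 0.023], [0.975, -0.221, -0.013], [-0.008, 0.025, -1.0]]
ft_force: [-0.8, 0.5, 1.7]
width: 0.0165
X,Y,Z -0.03847618750263641 -0.03092231058090744 0.20793110622629804 r 0.21146101754514962 theta -0.016973304872189926 tooltilt -0.025524856781301945 0.016502644721519962 [-0.8038  0.5059  1.6538] [ 0.0032 -0.0094 -0.0148 -0.0102 -0.0035  0.0019]
```

```bash
cat > fin.py <<'E'
import sys
from h import *; from m import *
np.set_printoptions(precision=4,suppress=True)
n0=sys.argv[1]
s,im=wrist();save(im,"w"+n0);T=bot.get_image("top");S=bot.get_image("side");save(S,"s"+n0);cv2.imwrite("pics/z"+n0+".png",cv2.resize(S["pixels"][150:290,220:380],None,fx=4,fy=4,interpolation=cv2.INTER_CUBIC)[:,:,::-1])
for l in ["rotor_knob","kickstand_tip","kickstand_pivot"]:
    for n,i in(("w",im),("t",T),("s",S)):
        a=bot.pinpoint(i,l)
        if a:
            r,c=np.array(a[0]["location"])*[420,560];print(l,n,a[0]["conf"],r,c,wpt(s,i,r,c) if n=="w" else unproj(i,r,c))
E
python3 fin.py 17; python3 st.py
```

```text
rotor_knob w 0.78 116.802 432.376 [0.6083 0.0222 0.2205]
rotor_knob t 0.59 201.39 282.016 [0.6081 0.0264 0.2169]
rotor_knob s 0.97 196.09799999999998 269.69599999999997 [0.612  0.0281 0.2145]
kickstand_tip w 0.59 224.406 380.688 [ 0.6229 -0.1185  0.0321]
kickstand_tip s 0.53 218.60999999999999 344.62399999999997 [ 0.4274 -0.1952  0.0205]
kickstand_pivot w 0.74 259.602 421.68 [ 0.6358 -0.1208  0.123 ]
kickstand_pivot s 0.62 198.618 270.592 [ 0.6345 -0.107   0.1204]
X,Y,Z -0.0395067542685023 -0.03094513605682383 0.20776024901974163 r 0.2114831073763975 theta -0.02191202536774242 tooltilt -0.025580306091042716 0.01674424575518627 [-0.5456  0.1743  0.8588] [ 0.      0.0009  0.0012  0.0006 -0.0008 -0.0013]
```

View pics/z17.png

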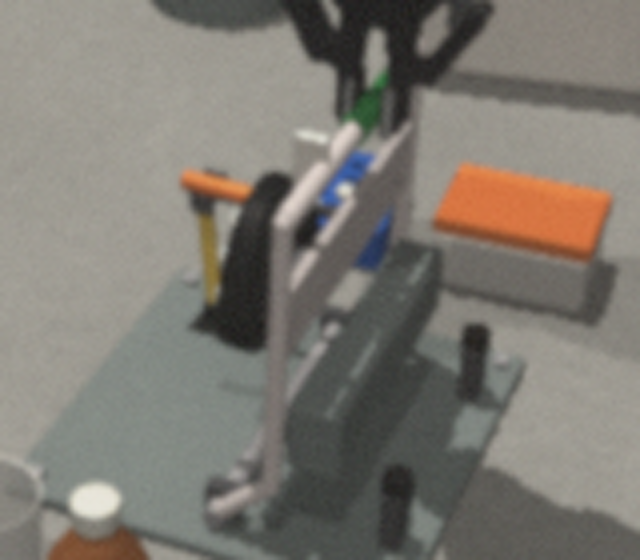

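View pics/w17.png

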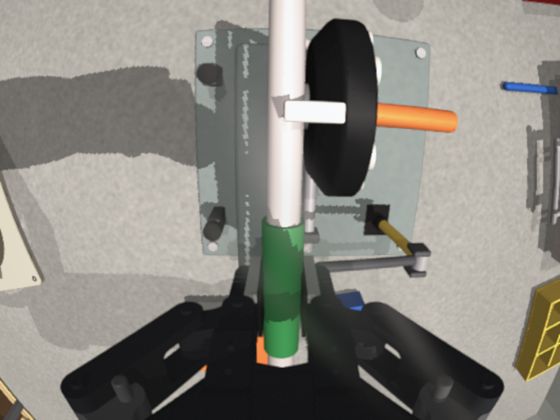

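```bash
python3 -m jog '[{"claw":0,"dx":0.004,"dy":-0.001,"dz":0.0006,"ax":0.004,"ay":0.015,"az":0},{"claw":0,"dx":0.001,"dy":0,"dz":0,"ax":0,"ay":0,"az":0},{"claw":0,"dx":0,"dy":0,"dz":0,"ax":0,"ay":0,"az":0}]' 40
python3 st.py
```

```text
time: 15.65
eef_pos: [0.5223, -0.0372, 0.2285]
tcp_rot: [[0.221, 0.975, 0.004], [0.975, -0.221, -0.009], [-0.008, 0.006, -1.0]]
ft_force: [-3.7, 0.7, 2.2]
width: 0.0164
X,Y,Z -0.03519340879159316 -0.030902083337884623 0.20851498255929254 r 0.21146411982668423 theta -0.0012053522169047648 tooltilt -0.006215548903474847 0.01635827180506504 [-3.7215  0.6913  2.2322] [ 0.0001  0.0075  0.0119  0.0146 -0.     -0.    ]
```

```bash
python3 -m jog '[{"claw":0,"dx":0.0015,"dy":-0.0004,"dz":0,"ax":0,"ay":0,"az":0},{"claw":0,"dx":0,"dy":0,"dz":0,"ax":0,"ay":0,"az":0},{"claw":0,"dx":0,"dy":0,"dz":0,"ax":0,"ay":0,"az":0}]' 40
python3 st.py;python3 fin.py 18; python3 st.py
```

```text
time: 15.95
eef_pos: [0.5221, -0.0371, 0.2285]
tcp_rot: [[0.221, 0.975, 0.0], [0.975, -0.221, -0.008], [-0.008, 0.002, -1.0]]
ft_force: [-3.3, 0.1, 2.1]
width: 0.0164
X,Y,Z -0.035316755465726456 -0.03090234863768842 0.20848267868147155 r 0.21145283286545874 theta -0.0018059717557581123 tooltilt -0.0019805183365995574 0.016420550383908154 [-3.2936  0.0877  2.1009] [-0.0011  0.      0.0013  0.0068  0.0004 -0.0007]
rotor_knob w 0.79 116.71799999999999 430.808 [0.6101 0.0217 0.2197]
rotor_knob s 0.95 194.796 268.52 [0.615  0.0276 0.2175]
kickstand_tip w 0.87 223.69199999999998 382.984 [ 0.6242 -0.1177  0.0304]
kickstand_tip s 0.63 227.51399999999998 274.008 [0.5914 0.0824 0.1642]
kickstand_pivot w 0.96 259.392 418.096 [ 0.6327 -0.1198  0.1203]
kickstand_pivot s 0.46 198.618 268.688 [ 0.6401 -0.1088  0.1186]
X,Y,Z -0.0351127066139607 -0.030929153584396157 0.20850817395893717 r 0.21144398968390773 theta -0.0008343624932436733 tooltilt -0.0025956194656218397 0.016597791459419524 [-4.286   0.9397  2.0328] [-0.0002  0.001  -0.002  -0.0002 -0.0006 -0.0008]
```

View pics/z18.png

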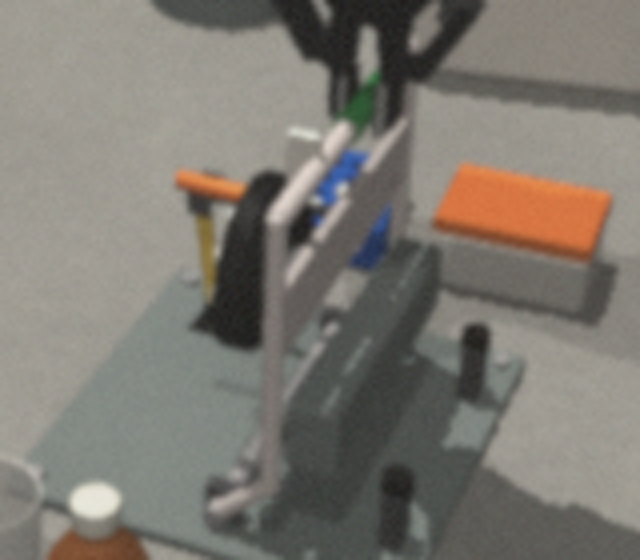

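View pics/w18.png

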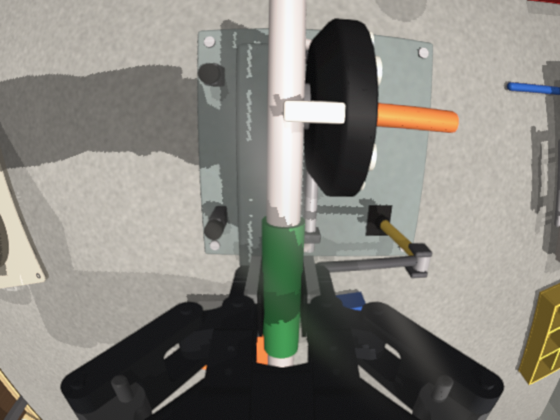

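```bash
python3 - <<'E'
from h import *
s,im=wrist();e=np.array([.2377,.9713])
for r in(104,112,120):
    p=wpt(s,im,r,318);print("mark",p,(p[:2]-[.5638,-.0155])@e)
for r,c in((108,390),(114,390),(120,390),(117,425)):
    p=wpt(s,im,r,c);print("knob",p,(p[:2]-[.5638,-.0155])@e)
E
python3 st.py
```

```text
mark [0.5502516  0.03888267 0.26713118] 0.04960143289959573
mark [0.54976133 0.03632457 0.26668156] 0.04700021460662541
mark [0.54920446 0.03379764 0.26692215] 0.044413438571662245
knob [0.58935479 0.02910073 0.21941022] 0.049395060458009205
knob [0.5887075  0.02627112 0.21981312] 0.046492803574716635
knob [0.58832059 0.02335234 0.2194516 ] 0.043565818173197615
knob [0.60732596 0.0218778  0.21909526] 0.046651182817020076
X,Y,Z -0.035124339502975416 -0.030903361119895337 0.20850647955987733 r 0.21144425091256044 theta -0.0008899456807034967 tooltilt -0.0026074659818104556 0.016786048397888168 [-5.0169  1.415   2.6748] [-0.0019  0.0005 -0.0009 -0.0003  0.0004  0.0009]
```

Knob and mark agree to within 1 mm, the frame is upright against its foot, and about 5 N is being held. I'm handing in.

```bash
python3 -c "
from cell import bot
print(bot.close_job())"
```

```text
the job is handed in; nothing more can be done
None
```

The job is handed in with the gripper still holding the frame upright on its kickstand; `close_job` gave no verdict. It took about 16 s of the 56 s allowed.

I pinched the orange knob and turned the rotor to the white mark. Then I pushed the kickstand over its dead centre, and it dropped to its stop by itself. Last, I gripped the green bar and swung the frame upright until the foot met the base plate.

What the last checks showed:
- **Rotor:** in the wrist camera the knob is within about 0.5 mm of the mark along the hinge line, roughly 0.01 rad.
- **Frame:** tilt worked out from the gripper position is about -0.001 rad, and the joint speeds are near zero. The outside force is about 5 N, and a further 1.5 mm push no longer moved the frame, so the foot is on the plate.
- **Kickstand:** while the frame still leaned, the triangulated tip position fitted 3.26 rad, its stop. After the frame was upright, the wrist and side pictures still showed the foot on the plate.
- **Bystanders:** I kept clear of them and touched none, as far as I could tell. I did not measure their positions again at the end.

Some network readings disagreed: the side camera's kickstand tip and two top views of the tip and grip. They were plainly occluded or mistaken, so I did not use them.

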